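# Check the emergency stop of a mould vibrating table

## Task

Check the emergency stop on the vibrating table's yellow control station: with a fingertip push the red mushroom head in until it latches, take the finger off so that it stays in by itself, then push one of its lobes round clockwise (seen from above, the way the white arrows point) until it releases, and let it come fully back up and turn back. Then press the blue reset button fully in and let go. Push only: do not grip or squeeze the head or force anything, keep off the green start button, and leave the moulds and tools where they lie.

Things in the scene. Friction and masses are not known exactly. Their poses are not given: they have to be found in the camera images.
- vibro: bench-top vibrating table, fixed. Origin: centre of its underside, on the bench; x points away from its control station, z up. Deck 300 (x) by 380 (y) mm, rim 142 mm high. The station, a box with a yellow lid, 110 (x) by 250 (y) mm, is centred at x -225, y 0; its level top panel is 150 mm up. On it at x -225: the red head at y +60; blue and green buttons at y -25 and -80, either way round.
- stop_top (a point): top centre of the red mushroom head, on its axis (flat there, 16 mm wide), moving with it; 34 mm above the panel when out. Round hub 46 mm across, with three upright-sided lobes 120 degrees apart, each 16 mm wide, round-ended, reaching 32 mm from the axis. Hub and lobe sides are 16 mm high, from 4 to 20 mm below this point. White arrows on top point clockwise.
- stop_lobe (a point): point on top of the lobe that points along vibro's +y (to the panel's outer end, away from the buttons), over the centre of its round end, 24 mm from the head's axis, moving with it; 30 mm above the panel with the head out, 22.5 mm when latched. The panel beside this lobe is bare.
- stop_press (a joint): how far the red head is pushed in, m: 0 = out, 0.0075 = where it rests when latched, 0.0095 = hard stop. A spring pushes it out. It takes about 10 N to push it past the catch, which snaps in behind it at about 0.008: push until it stops hard, at 14 N or so.
- stop_twist (a joint): how far the red head is turned clockwise seen from above, rad: 0 = rest, 1.0 = hard stop. A spring turns it back (0.03 N m at 0, 0.08 N m at 1). When latched, turning it past about 0.45 frees the catch and the head springs out by itself, then turns back to 0 once let go.
- reset_top (a point): the top centre of the blue reset button: 28 mm across, in a dark round collar 44 mm across and 12 mm high, its top 22 mm above the panel
- reset (a joint): travel of the blue reset button, m: 0 = out, 0.006 = fully in; a spring returns it; fully in takes 5 N
- start_top (a point): the top centre of the green start button, same make and size, 55 mm from the blue one
- start (a joint): travel of the green start button, m: 0 = out, 0.006 = fully in
- mould_large: loose blue silicone mould on the deck, 120 mm across, 34 mm high; origin at the centre of its underside
- mould_small: loose blue silicone mould on the deck, 82 mm across, 30 mm high; origin at the centre of its underside
- mould_flat: loose blue silicone mould on the bench, 104 mm across, 24 mm high; origin at the centre of its underside
- palette_knife: loose offset palette knife with a white handle, 285 mm long, 24 mm high, lying on the bench; origin on the bench near its middle, x towards the blade
- pry_bar: loose orange pry bar, 270 mm long, 30 mm high, lying on the bench; origin on the bench near its middle
- scraper: loose scraper with a blue handle, 210 mm long, 22 mm high, lying on the bench; origin on the bench near its middle

How it is judged:
On the way, in this order (a step that is already met when the one before it is completed fails the run):
1. the red head is latched in and stays in with nothing touching the machine (value of joint stop_press above 0.0065 m and contact force between each of the fingers, the arm and vibro below 0.5 N), for 0.2 s.
2. the red head, twisted free, is fully out again and turned back (value of joint stop_press below 0.0015 m and value of joint stop_twist below 0.1 rad), for 0.2 s.
3. the blue reset button is pressed fully in (value of joint reset above 0.0045 m), for 0.05 s.
At the end, for the whole second after the job is handed in: The red head is out (pressed in by less than 1.5 mm, turned by less than 0.1 rad), both push buttons are out (less than 1.5 mm in), and every mould and tool lies within 15 mm of where it was (all of step 2 and value of joint each of reset, start below 0.0015 m and distance of each of mould_large, mould_small, mould_flat, palette_knife, pry_bar, scraper from where it was at the start of the episode below 0.015 m); the robot touches nothing.
It fails at once if the green start button is pressed by more than 2.5 mm (value of joint start above 0.0025 m).
It fails at once if the head or the machine is squeezed or forced with more than 35 N (contact force between any of the fingers, the arm and vibro above 35 N).
It fails at once if a mould or tool is shifted or lifted by more than 15 mm (distance of any of mould_large, mould_small, mould_flat, palette_knife, pry_bar, scraper from where it was at the start of the episode above 0.015 m).
It also fails if it takes over 43 s, if anything falls off the work surface, if the arm or the gripper's body presses on something with over 40 N, if the wrist force passes 120 N, or if a joint passes its speed limit or range.

## Robot

A 6-joint arm with a two-finger parallel gripper is mounted at the origin on the work surface. World frame = base frame: x ahead of the robot, y to its left, z up, the work surface at z = 0. Lengths are in m, angles in rad, forces in N, time in s.
With the tool pointing down it reaches from about 0.4 to 0.825 m from the base axis. Payload 7 kg.
Tool frame: the origin (TCP) lies on the mounting face of the last link; the fingertips stand ctrl.tip_extent ahead of it and the grasp point (between the pads) lies 155 mm ahead of it (ctrl.tip_extent is the distance from the TCP to the fingertips, in m); z points along the fingers, y is the line along which they close (so a half turn about z gives the same grasp; the last joint's range is limited). The gripper opens to 85 mm and grips with 20 to 120 N. Pads are 22 mm wide; open, the fingers measure 114 mm over their backs; the gripper's body (76 mm by 85 mm) begins 54 mm behind the grasp point. The pads swing forward as they close: fully open they stand 13 mm farther back than shut.
Start: joints at [-0.955, 0.359, 0.012, 0, -1.224, -0.288], TCP at [0.217, -0.639, 0.405] pointing down, gripper open.
Joint ranges: [-3.07, 3.07], [-1.43, 2.12], [-1.02, 1.25], [-3.03, 1.67], [-3.05, -0], [-3.03, 3.03]. Speed limits (rad/s): [2.39, 2.39, 3.01, 3.14, 3.14, 3.14].

## Interface

Orientations are given as a unit quaternion [x, y, z, w].
In Python, from station import ctrl gives the robot as it stands.
- The arm moves only by the tool jog_arm, never from a script. Its arguments are lists of equal length, an entry for each row: "delta_pos": the shift along the tool's x, y, z in cm, a list of three; "dr": the turn, a rotation vector about the tool's x, y, z in rad, a list of three. In form: {"delta_pos": [[dx, dy, dz], ...], "dr": [[rx, ry, rz], ...]}. A call has 1 to 20 rows; each row shifts and turns the commanded pose from where the row before left it, along the tool's axes as they then stand; what a row does not reach is not made up. A row lasts 1/8 s, in which the tool goes at most 62.5 mm and 10.7 degrees, less where a joint would pass 70% of its speed; a pose out of reach is approached as far as the arm can. A call with a gripper value outside its range is refused whole. "hand" is the closure, from -1 (fully open) to 1 (shut), set as the call begins (left out, the last holds). The fingers move at their own pace and stop on an object; "force" is the grip in N (left out, the last holds). Time passes only in rows, so rows that do not move let the fingers close. It gives the time, the measured TCP pose, the force, the opening and the grip force at its end, in the units of the state.
- ctrl.state(): the state, without advancing time (a new reading comes with each control period).
- ctrl.get_image(name): name is "scene" or "top" or "wrist"; returns a dict with "image" (480x640x3 uint8, red, green, blue), "fov_y" (degrees; the focal length in pixels is half the picture's height over the tangent of half this angle, whatever the lens; pixels are square), "cx", "cy" (the principal point, pixels), "camera_from_world" (4x4, takes a point from world to camera coordinates). Camera axes: x right, y down, z forward; pixel columns grow to the right and rows downward; lengths in m; the calibration is good to about 2 mm. The wrist camera is an equidistant fisheye: a pixel r from the principal point sees the ray r / f radians off the axis. A picture is of the moment at which its call begins. There is no depth.
- ctrl.hand_in(): hands the job in; it is judged then, once.
The state is a dict: "time_s": time; "joints": joint angles; "dq": joint speeds; "joint_efforts": joint torques, N m; "eef_pos": TCP position; "orientation": TCP orientation; "wrist_force": force on the tool from outside, world axes, zero at the start; "ft_torque": the same for the moment, N m; "gripper_width": finger opening in m; "finger_force": force on a finger pad.
Only numpy, scipy, OpenCV 4.12 (cv2) and the standard library are available. Lean on these libraries where they do the work, as an engineer would, in place of code of your own. Each camera call takes 0.05 s, during which the arm holds its last target. There are 200 camera calls.

## Working session

There is one attempt and no reset: what is moved stays moved. The work goes in short steps, Python scripts to look and compute and a tool call to move; the robot and the scene stay as the last step left them, time stands still between calls to the robot, and variables do not carry over. Pictures are saved under pics/ and viewed, at most 10 in all, crops included, and the job is handed in when it is done.

Besides the shell and the picture viewer there is one more tool, called after "Emit:" as name(argument=value, ...), one argument or row to a line, values as JSON. jog_arm: Moves the arm, as the interface text tells. Its arguments: {"type":"object","properties":{"delta_pos":{"type":"array","items":{"type":"array","items":{"type":"number"}}},"dr":{"type":"array","items":{"type":"array","items":{"type":"number"}}},"hand":{"type":"number"},"force":{"type":"number"}},"required":["delta_pos","dr"]}

```bash
mkdir -p pics; cat > h.py <<'E'
from station import ctrl
import numpy as np, cv2
from scipy.spatial.transform import Rotation as R
def grab(n,save=None):
    d=ctrl.get_image(n)
    if save: cv2.imwrite(save,d['image'][:,:,::-1])
    return d
def ray(d,u,v,name):
    f=240/np.tan(np.radians(d['fov_y']/2)); x=(u-d['cx']);y=(v-d['cy'])
    if name=='wrist':
        r=np.hypot(x,y);t=r/f;c=np.array([x/r*np.sin(t),y/r*np.sin(t),np.cos(t)])
    else: c=np.array([x/f,y/f,1.])
    T=np.linalg.inv(d['camera_from_world']); return T[:3,3],T[:3,:3]@c
def onz(d,u,v,z,name):
    o,k=ray(d,u,v,name); return o+k*(z-o[2])/k[2]
def blobs(d,lo,hi,amin=60):
    hsv=cv2.cvtColor(d['image'],cv2.COLOR_RGB2HSV); m=cv2.inRange(hsv,np.array(lo),np.array(hi))
    n,l,s,c=cv2.connectedComponentsWithStats(m); return [(int(s[i,4]),*c[i].round(1),*s[i,:4]) for i in range(1,n) if s[i,4]>=amin]
E
python3 - <<'E'
from h import *
ims=[grab(n) for n in ("scene","top","wrist")]
cv2.imwrite('pics/a.png',cv2.resize(np.hstack([i['image'] for i in ims[:2]])[:,:,::-1],(800,300)))
cv2.imwrite('pics/top.png',ims[1]['image'][:,:,::-1])
cv2.imwrite('pics/wrist.png',ims[2]['image'][:,:,::-1])
for n,d in zip("stw",ims):
    T=np.linalg.inv(d['camera_from_world']);print(n,d['fov_y'],d['cx'],d['cy'],T.round(3).tolist())
print(ctrl.state(),ctrl.tip_extent)
E
```

```text
s 44.63740370189096 328.44760899945396 238.5777469839714 [[-0.212, 0.731, -0.648, 1.49], [0.977, 0.152, -0.148, 0.151], [-0.009, -0.665, -0.747, 1.195], [0.0, 0.0, 0.0, 1.0]]
t 42.624835607866025 319.7282149809861 242.10995755948042 [[0.023, -0.991, 0.131, 0.396], [-1.0, -0.022, 0.011, -0.064], [-0.008, -0.131, -0.991, 1.619], [0.0, 0.0, 0.0, 1.0]]
w 65.70646984690485 326.4922499661167 236.53859657897598 [[-0.322, 0.9, 0.292, 0.141], [0.947, 0.306, 0.101, -0.664], [0.001, 0.309, -0.951, 0.373], [0.0, 0.0, 0.0, 1.0]]
{'time_s': 0.15, 'joints': array([-9.54901784e-01,  3.59182450e-01,  1.12733384e-02, -2.24744762e-04,
       -1.22412145e+00, -2.88064335e-01]), 'dq': array([ 1.09639412e-04, -2.97853722e-03,  3.95615681e-03,  1.24622004e-03,
       -2.67647915e-03, -5.86665107e-05]), 'joint_efforts': array([-1.65407779e-03, -5.83877099e+01,  2.93648565e+01,  6.94044963e+00,
       -4.24604645e-03,  1.45169530e-07]), 'eef_pos': array([ 0.21725905, -0.63891991,  0.40401173]), 'orientation': array([-1.63144307e-01,  9.86602019e-01,  6.01295556e-04, -1.74470088e-04]), 'wrist_force': array([0.52480666, 0.22505567, 0.47779829]), 'ft_torque': array([-0.02210431, -0.01768459, -0.02401231]), 'finger_force': 0.0, 'gripper_width': 0.08538823116658517} 0.1734
```

View pics/top.png

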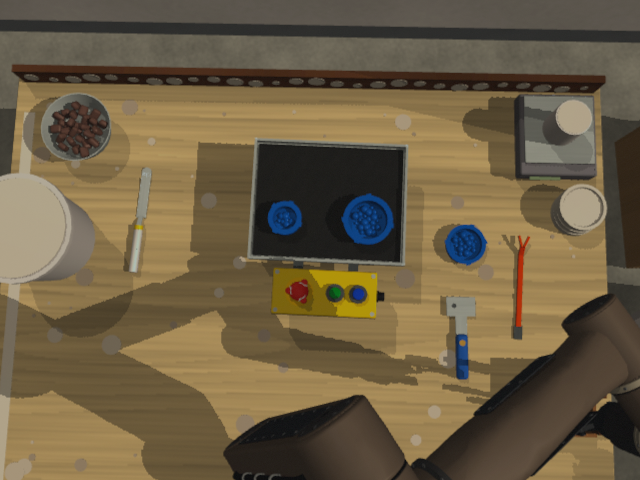

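View pics/a.png

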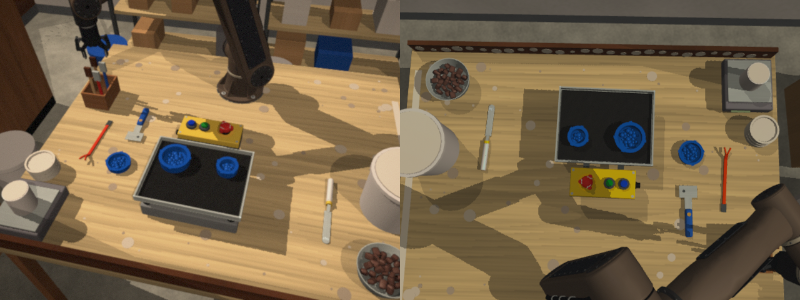

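Top view: the station is at px (272–377, 268–318), with the red head at (297,291), green at (335,293) and blue at (358,294), the outermost. Vibro's axes are nearly the world axes.

```bash
python3 - <<'E'
from h import *
for n,box in (("top",(265,255,385,325)),("scene",(270,170,400,250))):
    d=grab(n)
    x0,y0,x1,y1=box
    if n=="scene": cv2.imwrite('pics/sc.png',cv2.resize(d['image'][y0:y1,x0:x1,::-1],None,fx=5,fy=5))
    d['image'][:y0]=0;d['image'][y1:]=0;d['image'][:,:x0]=0;d['image'][:,x1:]=0
    for nm,lo,hi,z in (("red",(172,120,60),(180,255,255),.178),("red0",(0,150,60),(8,255,255),.178),("green",(45,100,30),(85,255,255),.170),("blue",(105,120,40),(130,255,255),.170),("yel",(20,150,60),(35,255,255),.15)):
        for b in blobs(d,lo,hi,40): print(n,nm,b,onz(d,b[1],b[2],z,n).round(4))
    hsv=cv2.cvtColor(d['image'],cv2.COLOR_RGB2HSV);m=cv2.inRange(hsv,(20,130,40),(35,255,255))
    c=max(cv2.findContours(m,0,2)[0],key=cv2.contourArea);p=cv2.boxPoints(cv2.minAreaRect(c))
    q=cv2.approxPolyDP(cv2.convexHull(c),4,True)[:,0]
    for u in q: print(' corner',u,onz(d,*u.astype(float),.15,n).round(4))
E
```

```text
top red0 (243, np.float64(298.7), np.float64(291.5), np.int32(290), np.int32(282), np.int32(18), np.int32(21)) [ 0.4681 -0.0019  0.178 ]
top green (114, np.float64(334.5), np.float64(292.4), np.int32(329), np.int32(287), np.int32(12), np.int32(12)) [ 0.4683 -0.0858  0.17  ]
top blue (113, np.float64(357.8), np.float64(293.7), np.int32(352), np.int32(288), np.int32(12), np.int32(12)) [ 0.4665 -0.1406  0.17  ]
top yel (3891, np.float64(323.7), np.float64(292.6), np.int32(271), np.int32(267), np.int32(107), np.int32(52)) [ 0.4682 -0.0604  0.15  ]
 corner [273 268] [0.5243 0.0624 0.15  ]
 corner [376 272] [ 0.5202 -0.1844  0.15  ]
 corner [376 316] [ 0.4157 -0.1855  0.15  ]
 corner [271 313] [0.4171 0.0636 0.15  ]
scene red0 (264, np.float64(360.7), np.float64(204.3), np.int32(351), np.int32(194), np.int32(22), np.int32(19)) [0.4808 0.0034 0.178 ]
scene green (84, np.float64(327.0), np.float64(200.0), np.int32(322), np.int32(196), np.int32(11), np.int32(9)) [ 0.475  -0.0827  0.17  ]
scene blue (76, np.float64(306.0), np.float64(196.5), np.int32(301), np.int32(193), np.int32(11), np.int32(8)) [ 0.4735 -0.1369  0.17  ]
scene blue (633, np.float64(285.8), np.float64(240.3), np.int32(270), np.int32(229), np.int32(36), np.int32(21)) [ 0.6258 -0.1485  0.17  ]
scene yel (2731, np.float64(335.1), np.float64(212.6), np.int32(283), np.int32(185), np.int32(106), np.int32(52)) [ 0.4947 -0.0579  0.15  ]
 corner [283 210] [ 0.5123 -0.1875  0.15  ]
 corner [296 184] [ 0.4135 -0.1792  0.15  ]
 corner [388 201] [0.4273 0.065  0.15  ]
 corner [380 236] [0.5494 0.0636 0.15  ]
 corner [285 220] [ 0.5447 -0.1736  0.15  ]
```

View pics/sc.png

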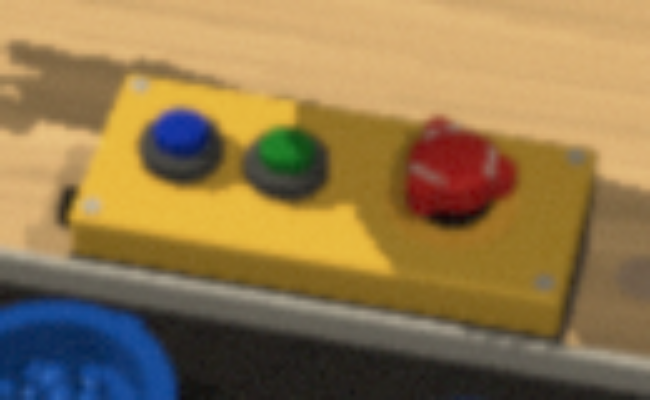

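Scene crop: red is on the right, green in the middle and blue on the left (outermost). One red lobe points to the outer end. Next I move above the station with the gripper shut for a close look.

Emit:
jog_arm(
  delta_pos=[
    [0,0,0],
    [0,0,0],
    [0,0,0],
    [-2,4.8,0],
    [-2,4.8,0],
    [-2,4.8,0],
    [-2,4.8,0],
    [-2,4.8,0],
    [-2,4.8,0],
    [-2,4.8,0],
    [-2,4.8,0],
    [-2,4.8,0],
    [-2,4.8,0],
    [-2,4.8,0],
    [-2,4.8,0],
    [0,0,0],
    [0,0,0],
  ],
  dr=[
    [0,0,0.117],
    [0,0,0.117],
    [0,0,0.117],
    [0,0,0],
    [0,0,0],
    [0,0,0],
    [0,0,0],
    [0,0,0],
    [0,0,0],
    [0,0,0],
    [0,0,0],
    [0,0,0],
    [0,0,0],
    [0,0,0],
    [0,0,0],
    [0,0,0],
    [0,0,0],
  ],
  hand=1,
  force=40,
)

```text
time_s: 2.38
eef_pos: [0.4704, -0.0686, 0.4046]
orientation: [0.011, 1.0, -0.0, -0.0]
wrist_force: [-0.6, -0.1, -0.8]
gripper_width: 0.0001
finger_force: 0.0
```

```bash
python3 - <<'E'
from h import *
d=grab('wrist','pics/w1.png')
s=ctrl.state();print(s['time_s'],s['eef_pos'],R.from_quat(s['orientation']).as_matrix().round(3).tolist(),s['gripper_width'],ctrl.tip_extent,s['wrist_force'])
for nm,lo,hi,z in (("red0",(0,150,40),(8,255,255),.178),("green",(45,100,30),(85,255,255),.172),("blue",(105,120,40),(130,255,255),.172),("yel",(20,150,60),(35,255,255),.15)):
    for b in blobs(d,lo,hi,150): print(nm,b,onz(d,b[1],b[2],z,'wrist').round(4))
E
```

```text
2.425 [ 0.47027922 -0.06911611  0.40463059] [[-1.0, 0.023, -0.0], [0.023, 1.0, -0.0], [0.0, -0.0, -1.0]] -0.0001840981550990418 0.1734 [-0.72323071 -1.17948301  0.1188163 ]
red0 (4947, np.float64(441.4), np.float64(253.4), np.int32(404), np.int32(206), np.int32(90), np.int32(96)) [ 0.4653 -0.0012  0.178 ]
red0 (161, np.float64(1.8), np.float64(298.7), np.int32(0), np.int32(273), np.int32(7), np.int32(52)) [ 0.502  -0.3391  0.178 ]
green (1779, np.float64(300.6), np.float64(250.4), np.int32(277), np.int32(227), np.int32(48), np.int32(48)) [ 0.4636 -0.0831  0.172 ]
blue (1700, np.float64(35.4), np.float64(90.1), np.int32(24), np.int32(47), np.int32(24), np.int32(91)) [ 0.3486 -0.2597  0.172 ]
blue (1617, np.float64(211.9), np.float64(249.8), np.int32(190), np.int32(227), np.int32(45), np.int32(46)) [ 0.4623 -0.1366  0.172 ]
blue (3289, np.float64(67.6), np.float64(311.7), np.int32(37), np.int32(277), np.int32(63), np.int32(71)) [ 0.5112 -0.2659  0.172 ]
blue (200, np.float64(219.2), np.float64(399.0), np.int32(208), np.int32(390), np.int32(24), np.int32(19)) [ 0.5814 -0.1509  0.172 ]
blue (188, np.float64(433.4), np.float64(398.6), np.int32(422), np.int32(390), np.int32(24), np.int32(20)) [0.5844 0.009  0.172 ]
yel (39969, np.float64(332.4), np.float64(224.7), np.int32(152), np.int32(152), np.int32(374), np.int32(163)) [ 0.4549 -0.0642  0.15  ]
```

View pics/w1.png

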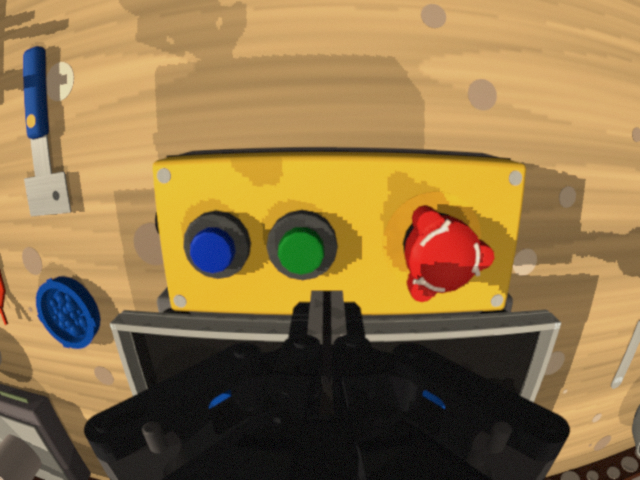

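Wrist view: blue at (212,250), green at (301,250), red head centred near (441,253), and one lobe pointing right (+y). The fingertip at (327,293) is about 15 mm wide in y. I move over the head and check from close by.

Emit:
jog_arm(
  delta_pos=[
    [0.2,3.4,0],
    [0.2,3.4,0],
    [0,0,1.6],
    [0,0,1.2],
    [0,0,0],
    [0,0,0],
  ],
  dr=[
    [0,0,0],
    [0,0,0],
    [0,0,0],
    [0,0,0],
    [0,0,0],
    [0,0,0],
  ],
)

```text
time_s: 3.18
eef_pos: [0.4683, -0.0013, 0.3771]
orientation: [0.012, 1.0, -0.0, 0.0]
wrist_force: [0.1, 0.3, 0.5]
gripper_width: -0.0002
finger_force: 0.0
```

```bash
cat > look.py <<'E'
from h import *
import sys
t=sys.argv[1]
a=grab('wrist');b=grab('scene');c=grab('top')
cr=lambda d,x0,y0,w,h,s:cv2.resize(d['image'][y0:y0+h,x0:x0+w,::-1],(w*s,h*s),interpolation=2)
im=np.zeros((600,800,3),np.uint8)
im[:,:400]=cr(a,240,120,200,300,2)
im[:300,400:]=cr(b,300,140,100,75,4);im[300:,400:]=cr(c,260,250,100,75,4)
cv2.imwrite(f'pics/{t}.png',im)
s=ctrl.state();p=s['eef_pos'];tip=p+R.from_quat(s['orientation']).as_matrix()@[0,0,ctrl.tip_extent]
print(s['time_s'],'tip',tip.round(4),'F',s['wrist_force'].round(2))
f=240/np.tan(np.radians(a['fov_y']/2));q=a['camera_from_world']@np.r_[tip,1];th=np.arctan2(np.hypot(*q[:2]),q[2]);print('tip px',np.array([a['cx'],a['cy']])+f*th*q[:2]/np.hypot(*q[:2]))
for nm,lo,hi,z in (("red0",(0,150,40),(8,255,255),.178),("green",(45,100,30),(85,255,255),.172),("blue",(105,120,40),(130,255,255),.172)):
    for k in blobs(a,lo,hi,300): print(nm,k[:3],k[3:],onz(a,k[1],k[2],z,'wrist').round(4))
E
python3 look.py l1
```

```text
3.325 tip [ 0.4685 -0.0009  0.2037] F [-0.65 -0.48 -0.27]
tip px [326.57918492 310.83005272]
red0 (5324, np.float64(334.0), np.float64(268.9)) (np.int32(287), np.int32(225), np.int32(107), np.int32(88)) [0.4595 0.0029 0.178 ]
green (1924, np.float64(178.9), np.float64(272.5)) (np.int32(154), np.int32(248), np.int32(50), np.int32(50)) [ 0.4631 -0.0807  0.172 ]
blue (1460, np.float64(100.2), np.float64(269.4)) (np.int32(79), np.int32(247), np.int32(43), np.int32(47)) [ 0.4617 -0.1336  0.172 ]
blue (2471, np.float64(23.4), np.float64(317.1)) (np.int32(0), np.int32(286), np.int32(53), np.int32(69)) [ 0.5008 -0.222   0.172 ]
blue (610, np.float64(119.5), np.float64(396.1)) (np.int32(92), np.int32(384), np.int32(58), np.int32(33)) [ 0.5612 -0.1515  0.172 ]
```

View pics/l1.png

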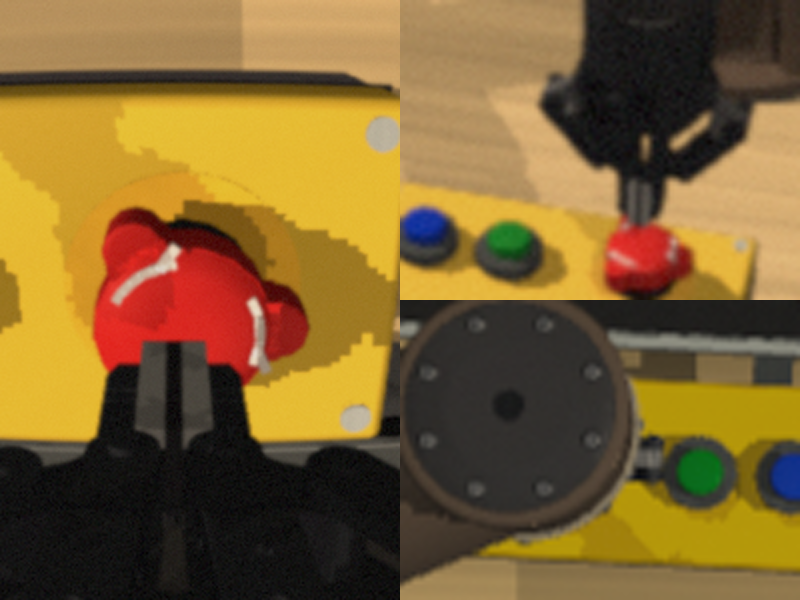

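The tip is over the hub, with (crop) hub centre about (185,320) and tip about (173,345). I nudge +1.5 mm in x and y and descend to just above it.

Emit:
jog_arm(
  delta_pos=[
    [-0.15,0.15,0.8],
    [0,0,0.6],
    [0,0,0.2],
    [0,0,0.1],
    [0,0,0.1],
    [0,0,0.1],
    [0,0,0.1],
    [0,0,0.1],
    [0,0,0],
  ],
  dr=[
    [0,0,0],
    [0,0,0],
    [0,0,0],
    [0,0,0],
    [0,0,0],
    [0,0,0],
    [0,0,0],
    [0,0,0],
    [0,0,0],
  ],
)

```text
time_s: 4.45
eef_pos: [0.4698, 0.0008, 0.356]
orientation: [0.012, 1.0, 0.0, 0.0]
wrist_force: [-1.4, 0.1, 4.7]
gripper_width: 0.0002
finger_force: 2.5
```

Emit:
jog_arm(
  delta_pos=[
    [0,0,0.1],
    [0,0,0.1],
    [0,0,0.1],
    [0,0,0.1],
    [0,0,0.1],
    [0,0,0.1],
    [0,0,0],
  ],
  dr=[
    [0,0,0],
    [0,0,0],
    [0,0,0],
    [0,0,0],
    [0,0,0],
    [0,0,0],
    [0,0,0],
  ],
)

```text
time_s: 5.32
eef_pos: [0.4698, 0.0008, 0.3501]
orientation: [0.012, 1.0, 0.0, 0.0]
wrist_force: [-2.3, 0.6, 5.0]
gripper_width: 0.0001
finger_force: 3.0
```

Emit:
jog_arm(
  delta_pos=[
    [0,0,0.1],
    [0,0,0.1],
    [0,0,0.05],
    [0,0,0],
  ],
  dr=[
    [0,0,0],
    [0,0,0],
    [0,0,0],
    [0,0,0],
  ],
)

```text
time_s: 5.82
eef_pos: [0.4698, 0.0008, 0.348]
orientation: [0.011, 1.0, -0.0, 0.0]
wrist_force: [-3.6, 0.9, 9.6]
gripper_width: -0.0001
finger_force: 4.7
```

Emit:
jog_arm(
  delta_pos=[
    [0,0,0.05],
    [0,0,0.05],
    [0,0,0],
  ],
  dr=[
    [0,0,0],
    [0,0,0],
    [0,0,0],
  ],
)

```text
time_s: 6.2
eef_pos: [0.4698, 0.0008, 0.3479]
orientation: [0.011, 1.0, -0.0, 0.001]
wrist_force: [-7.4, 1.0, 18.0]
gripper_width: -0.0003
finger_force: 9.0
```

It's hard against the stop: tip at 0.1745, as expected, and 18 N. I lift off, hold and look.

Emit:
jog_arm(
  delta_pos=[
    [0,0,-0.3],
    [0,0,-1.5],
    [0,0,-1.5],
    [0,0,0],
    [0,0,0],
    [0,0,0],
  ],
  dr=[
    [0,0,0],
    [0,0,0],
    [0,0,0],
    [0,0,0],
    [0,0,0],
    [0,0,0],
  ],
)

```text
time_s: 6.95
eef_pos: [0.4695, 0.0007, 0.3787]
orientation: [0.012, 1.0, -0.0, -0.0]
wrist_force: [0.2, -0.2, -0.0]
gripper_width: 0.0002
finger_force: 0.0
```

```bash
python3 look.py l2
```

```text
7.1 tip [0.4695 0.0007 0.2054] F [ 1.06  0.04 -0.88]
tip px [325.71115262 311.00659404]
red0 (5354, np.float64(329.3), np.float64(263.9)) (np.int32(285), np.int32(218), np.int32(103), np.int32(87)) [0.4584 0.0027 0.178 ]
green (1901, np.float64(176.4), np.float64(269.8)) (np.int32(152), np.int32(245), np.int32(50), np.int32(51)) [ 0.4633 -0.0808  0.172 ]
blue (1442, np.float64(98.7), np.float64(266.9)) (np.int32(78), np.int32(245), np.int32(42), np.int32(46)) [ 0.4619 -0.1336  0.172 ]
blue (2431, np.float64(22.8), np.float64(315.6)) (np.int32(0), np.int32(284), np.int32(52), np.int32(69)) [ 0.5018 -0.2221  0.172 ]
blue (825, np.float64(117.4), np.float64(396.1)) (np.int32(87), np.int32(382), np.int32(64), np.int32(39)) [ 0.5641 -0.1527  0.172 ]
```

View pics/l2.png

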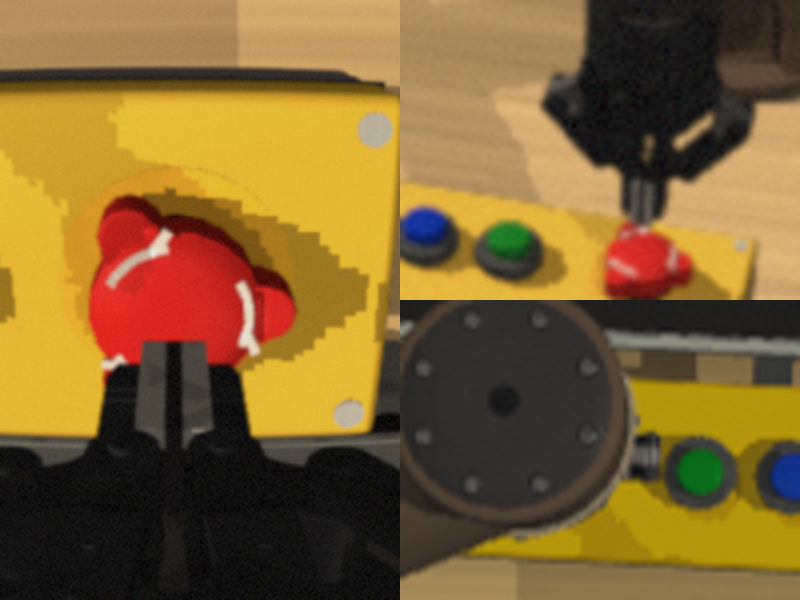

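The head stays in: it sits lower, with the lobe at crop (275,310), and nothing touches it. I work out the finger profile and lobe position for the twist.

```bash
python3 - <<'E'
from h import *
d=grab('wrist');s=ctrl.state();tip=s['eef_pos']-[0,0,.1734];print(tip)
for X in (tip[0]-.011,tip[0]+.0):
  for u,v in ((308.5,290.5),(346.5,290.5),(293.5,302.5),(362.5,302.5)):
    o,k=ray(d,u,v,'wrist');print((o+k*(X-o[0])/k[0]-tip).round(4))
# lobe round-end right extreme & top/bottom, z of lobe top .1725
for u,v in ((388,275),(377,255),(377,289)): print('lobe',onz(d,u,v,.1725,'wrist').round(4),onz(d,u,v,.1565,'wrist').round(4))
E
```

```text
[0.46969508 0.00076709 0.20552717]
[-0.011  -0.007   0.0016]
[-0.011   0.009   0.0023]
[-0.011  -0.0125  0.0122]
[-0.011   0.0148  0.0134]
[ 0.     -0.0085 -0.0207]
[ 0.      0.01   -0.0199]
[ 0.     -0.0149 -0.0084]
[ 0.      0.0167 -0.007 ]
lobe [0.4679 0.0332 0.1725] [0.4751 0.0359 0.1565]
lobe [0.4566 0.0271 0.1725] [0.4627 0.0293 0.1565]
lobe [0.4759 0.0276 0.1725] [0.4838 0.0298 0.1565]
```

Emit:
jog_arm(
  delta_pos=[
    [1.28,1.88,0],
    [1.28,1.88,0],
    [0,0,1.5],
    [0,0,1.5],
    [0,0,1.2],
    [0,0,0.5],
    [0,0,0.3],
    [0,0,0],
  ],
  dr=[
    [0,0,0],
    [0,0,0],
    [0,0,0],
    [0,0,0],
    [0,0,0],
    [0,0,0],
    [0,0,0],
    [0,0,0],
  ],
)

```text
time_s: 8.15
eef_pos: [0.4451, 0.0389, 0.3292]
orientation: [0.012, 1.0, -0.0, 0.0]
wrist_force: [-0.7, -0.2, 0.8]
gripper_width: -0.0004
finger_force: 0.0
```

```bash
python3 look.py l3
```

```text
8.3 tip [0.4452 0.039  0.1562] F [-0.08 -0.3  -0.31]
tip px [325.99322881 311.16098807]
red0 (2884, np.float64(233.2), np.float64(330.9)) (np.int32(192), np.int32(303), np.int32(95), np.int32(63)) [0.4417 0.0029 0.178 ]
green (1885, np.float64(89.3), np.float64(348.5)) (np.int32(65), np.int32(323), np.int32(50), np.int32(52)) [ 0.4609 -0.0776  0.172 ]
blue (1575, np.float64(17.7), np.float64(339.5)) (np.int32(0), np.int32(313), np.int32(41), np.int32(56)) [ 0.4624 -0.1341  0.172 ]
blue (2170, np.float64(72.5), np.float64(460.4)) (np.int32(41), np.int32(432), np.int32(69), np.int32(48)) [ 0.5669 -0.1419  0.172 ]
```

View pics/l3.png

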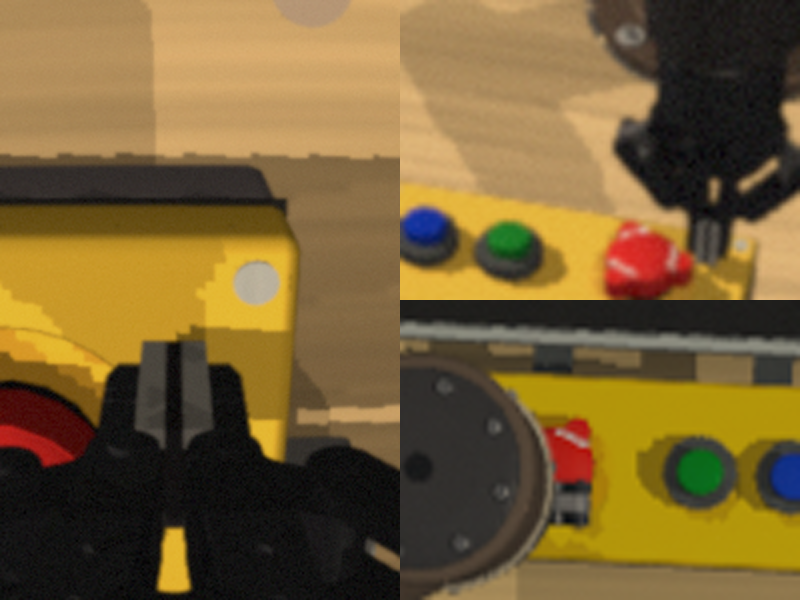

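The finger stands beside the lobe on its −x side (scene crop: lobe tip at (690,265), finger at 690–728). I push +x in small steps.

Emit:
jog_arm(
  delta_pos=[
    [-0.2,0,0],
    [-0.1,0,0],
    [-0.1,0,0],
    [-0.1,0,0],
    [-0.1,0,0],
    [-0.1,0,0],
    [-0.1,0,0],
    [0,0,0],
  ],
  dr=[
    [0,0,0],
    [0,0,0],
    [0,0,0],
    [0,0,0],
    [0,0,0],
    [0,0,0],
    [0,0,0],
    [0,0,0],
  ],
)

```text
time_s: 9.3
eef_pos: [0.4531, 0.0388, 0.3292]
orientation: [0.012, 1.0, -0.0, -0.0]
wrist_force: [-0.7, 0.1, -0.2]
gripper_width: 0.0002
finger_force: 0.0
```

Emit:
jog_arm(
  delta_pos=[
    [-0.1,0,0],
    [-0.1,0,0],
    [-0.1,0,0],
    [0,0,0],
  ],
  dr=[
    [0,0,0],
    [0,0,0],
    [0,0,0],
    [0,0,0],
  ],
)

```text
time_s: 9.8
eef_pos: [0.4558, 0.0388, 0.3291]
orientation: [0.012, 1.0, 0.0, -0.0]
wrist_force: [-3.6, 1.8, 2.3]
gripper_width: 0.0001
finger_force: 1.7
```

Emit:
jog_arm(
  delta_pos=[
    [-0.1,0,0],
    [-0.1,0,0],
    [-0.1,0,0],
    [0,0,0],
  ],
  dr=[
    [0,0,0],
    [0,0,0],
    [0,0,0],
    [0,0,0],
  ],
)

```text
time_s: 10.3
eef_pos: [0.4591, 0.0387, 0.3292]
orientation: [0.012, 1.0, -0.0, 0.0]
wrist_force: [-2.7, 1.9, 0.1]
gripper_width: -0.0001
finger_force: 1.1
```

Emit:
jog_arm(
  delta_pos=[
    [-0.1,0,0],
    [-0.1,0,0],
    [-0.1,0,0],
    [-0.1,0,0],
    [0,0,0],
  ],
  dr=[
    [0,0,0],
    [0,0,0],
    [0,0,0],
    [0,0,0],
    [0,0,0],
  ],
)

```text
time_s: 10.92
eef_pos: [0.4631, 0.0384, 0.3292]
orientation: [0.012, 1.0, -0.0, 0.0]
wrist_force: [-0.6, 1.4, 0.6]
gripper_width: 0.0004
finger_force: 1.1
```

```bash
python3 look.py l4
```

```text
11.075 tip [0.4631 0.0384 0.1558] F [-1.36  0.79  1.21]
tip px [325.7012956  310.39271781]
red0 (6199, np.float64(231.6), np.float64(318.2)) (np.int32(181), np.int32(266), np.int32(110), np.int32(99)) [0.4539 0.0026 0.178 ]
green (2077, np.float64(79.8), np.float64(318.5)) (np.int32(55), np.int32(291), np.int32(51), np.int32(56)) [ 0.4618 -0.0776  0.172 ]
blue (1195, np.float64(13.5), np.float64(309.6)) (np.int32(0), np.int32(285), np.int32(32), np.int32(48)) [ 0.4609 -0.1278  0.172 ]
blue (3222, np.float64(67.0), np.float64(453.1)) (np.int32(33), np.int32(417), np.int32(77), np.int32(63)) [ 0.5773 -0.1435  0.172 ]
```

View pics/l4.png

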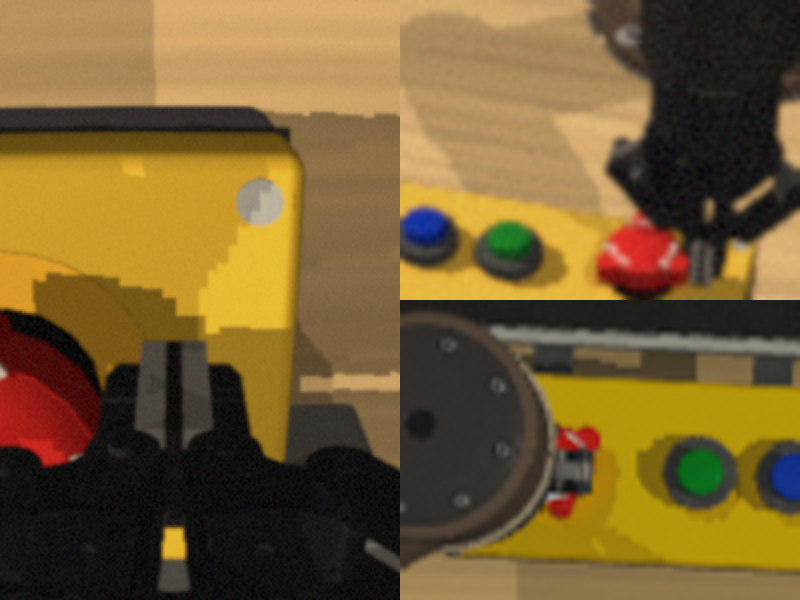

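The head has turned and popped up: the dark stem shows again below it in the scene crop at (640,290). I retreat, let it turn back, then lift.

Emit:
jog_arm(
  delta_pos=[
    [0.3,0,0],
    [0.5,0,0],
    [0.8,0,0],
    [0.8,0,0],
    [0,0,-1.5],
    [0,0,-2],
    [0,0,-2],
    [0,0,0],
    [0,0,0],
  ],
  dr=[
    [0,0,0],
    [0,0,0],
    [0,0,0],
    [0,0,0],
    [0,0,0],
    [0,0,0],
    [0,0,0],
    [0,0,0],
    [0,0,0],
  ],
)

```text
time_s: 12.2
eef_pos: [0.4385, 0.039, 0.3838]
orientation: [0.012, 1.0, 0.0, -0.0]
wrist_force: [-0.0, -0.5, 0.2]
gripper_width: 0.0
finger_force: 0.0
```

```bash
python3 look.py l5
```

```text
12.35 tip [0.4385 0.0389 0.2101] F [-1.09  0.11 -0.5 ]
tip px [325.40047944 310.45374536]
red0 (4090, np.float64(256.5), np.float64(314.6)) (np.int32(221), np.int32(274), np.int32(76), np.int32(80)) [0.4589 0.0006 0.178 ]
green (1363, np.float64(134.9), np.float64(310.5)) (np.int32(114), np.int32(289), np.int32(42), np.int32(44)) [ 0.462  -0.0793  0.172 ]
blue (1032, np.float64(70.9), np.float64(304.6)) (np.int32(54), np.int32(285), np.int32(35), np.int32(40)) [ 0.4608 -0.1323  0.172 ]
blue (1827, np.float64(17.6), np.float64(330.1)) (np.int32(0), np.int32(301), np.int32(44), np.int32(64)) [ 0.4885 -0.2043  0.172 ]
blue (1205, np.float64(89.3), np.float64(436.0)) (np.int32(69), np.int32(399), np.int32(52), np.int32(81)) [ 0.5967 -0.1732  0.172 ]
```

View pics/l5.png

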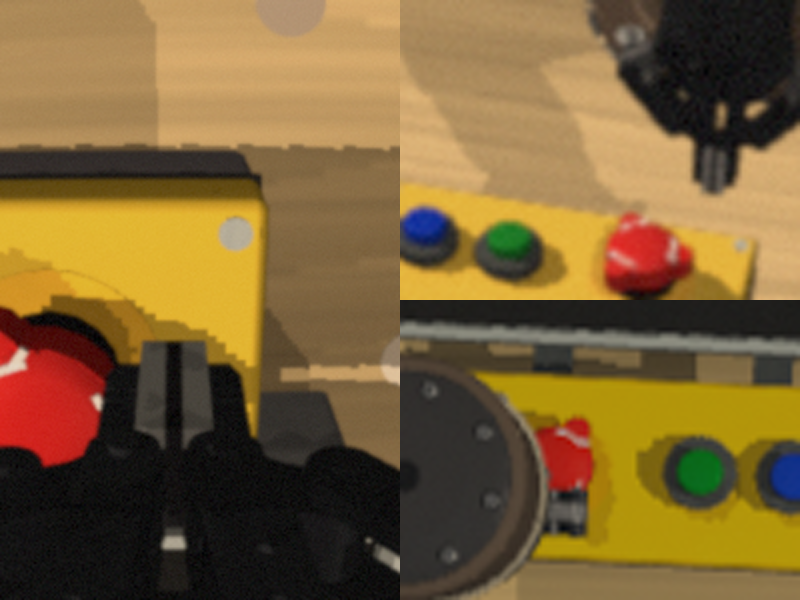

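Scene crop matches the initial look: the head is out with its lobe back at (690,262). Now to the blue button.

Emit:
jog_arm(
  delta_pos=[
    [-0.8,-4.42,0],
    [-0.8,-4.42,0],
    [-0.8,-4.42,0],
    [-0.8,-4.42,0],
    [0,0,0],
    [0,0,1.4],
    [0,0,1.4],
    [0,0,0.4],
    [0,0,0],
  ],
  dr=[
    [0,0,0],
    [0,0,0],
    [0,0,0],
    [0,0,0],
    [0,0,0],
    [0,0,0],
    [0,0,0],
    [0,0,0],
    [0,0,0],
  ],
)

```text
time_s: 13.48
eef_pos: [0.4669, -0.1378, 0.3518]
orientation: [0.011, 1.0, -0.0, -0.0]
wrist_force: [0.5, 0.4, 0.0]
gripper_width: -0.0002
finger_force: 0.0
```

```bash
sed -i 's/cr(a,240,120,200,300,2)/cr(a,220,150,200,300,2)/' look.py; python3 look.py l6
```

```text
13.625 tip [ 0.4672 -0.1381  0.1792] F [ 0.41  1.13 -0.8 ]
tip px [325.08390715 312.48206366]
red0 (5117, np.float64(579.1), np.float64(288.8)) (np.int32(543), np.int32(237), np.int32(79), np.int32(106)) [ 0.4638 -0.0076  0.178 ]
red0 (477, np.float64(5.1), np.float64(315.7)) (np.int32(0), np.int32(273), np.int32(15), np.int32(77)) [ 0.4802 -0.3379  0.178 ]
green (2645, np.float64(438.7), np.float64(291.7)) (np.int32(410), np.int32(263), np.int32(58), np.int32(59)) [ 0.4626 -0.0856  0.172 ]
blue (2485, np.float64(47.6), np.float64(80.1)) (np.int32(33), np.int32(28), np.int32(30), np.int32(110)) [ 0.3526 -0.2694  0.172 ]
blue (1568, np.float64(323.3), np.float64(282.3)) (np.int32(295), np.int32(264), np.int32(60), np.int32(41)) [ 0.4559 -0.1387  0.172 ]
blue (4419, np.float64(86.8), np.float64(338.3)) (np.int32(49), np.int32(299), np.int32(76), np.int32(80)) [ 0.4927 -0.2746  0.172 ]
blue (1070, np.float64(567.1), np.float64(450.8)) (np.int32(544), np.int32(410), np.int32(42), np.int32(70)) [0.6118 0.0443 0.172 ]
```

View pics/l6.png

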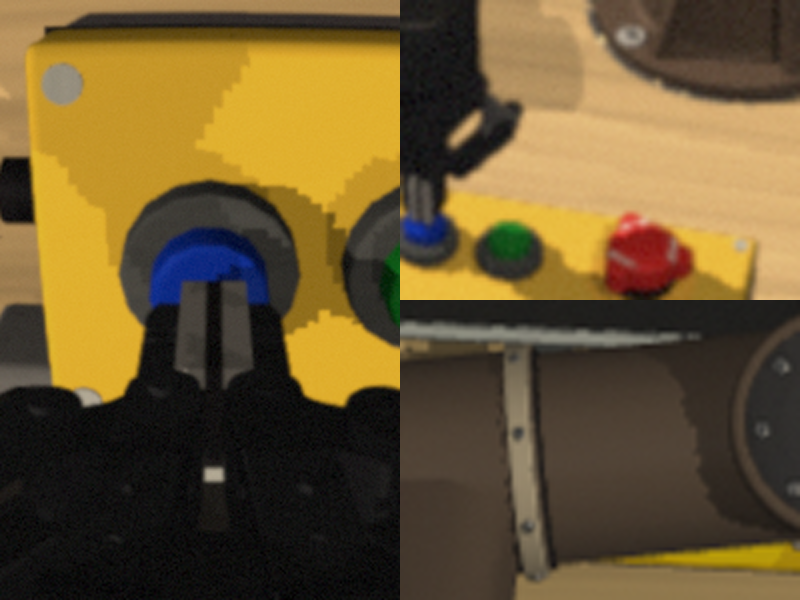

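The finger is centred over the blue button (crop (210,280)), 7 mm above it. I press.

Emit:
jog_arm(
  delta_pos=[
    [0,0,0.4],
    [0,0,0.2],
    [0,0,0.15],
    [0,0,0.15],
    [0,0,0.1],
    [0,0,0.1],
    [0,0,0],
  ],
  dr=[
    [0,0,0],
    [0,0,0],
    [0,0,0],
    [0,0,0],
    [0,0,0],
    [0,0,0],
    [0,0,0],
  ],
)

```text
time_s: 14.5
eef_pos: [0.4668, -0.1384, 0.3412]
orientation: [0.012, 1.0, -0.0, -0.0]
wrist_force: [-1.7, 1.4, 3.2]
gripper_width: 0.0003
finger_force: 1.9
```

Tip at 0.1678, about 4 mm in. I continue to the stop.

Emit:
jog_arm(
  delta_pos=[
    [0,0,0.1],
    [0,0,0.07],
    [0,0,0.05],
    [0,0,0],
  ],
  dr=[
    [0,0,0],
    [0,0,0],
    [0,0,0],
    [0,0,0],
  ],
)

```text
time_s: 15.0
eef_pos: [0.4668, -0.1384, 0.3394]
orientation: [0.012, 1.0, -0.0, 0.0]
wrist_force: [-3.7, 1.7, 8.5]
gripper_width: -0.0
finger_force: 4.2
```

It's fully in (tip at 0.1660). I let go and lift clear.

Emit:
jog_arm(
  delta_pos=[
    [0,0,-0.5],
    [0,0,-2],
    [0,0,-3],
    [0,0,-3],
    [0,0,0],
    [0,0,0],
    [0,0,0],
    [0,0,0],
  ],
  dr=[
    [0,0,0],
    [0,0,0],
    [0,0,0],
    [0,0,0],
    [0,0,0],
    [0,0,0],
    [0,0,0],
    [0,0,0],
  ],
)

```text
time_s: 16.0
eef_pos: [0.4668, -0.1384, 0.4233]
orientation: [0.012, 1.0, -0.0, -0.001]
wrist_force: [-0.3, 0.5, -0.4]
gripper_width: -0.0001
finger_force: 0.0
```

```bash
python3 - <<'E'
from h import *
d=grab('scene')
d['image'][:185]=0;d['image'][225:]=0;d['image'][:,:295]=0;d['image'][:,385:]=0
for nm,lo,hi in (("red",(0,150,60),(8,255,255)),("green",(45,100,30),(85,255,255)),("blue",(105,120,40),(130,255,255))):
    print(nm,blobs(d,lo,hi,40))
print(ctrl.state()['wrist_force'],ctrl.hand_in())
E
```

```text
red [(263, np.float64(360.7), np.float64(204.1), np.int32(352), np.int32(193), np.int32(21), np.int32(20))]
green [(82, np.float64(327.1), np.float64(200.0), np.int32(322), np.int32(196), np.int32(11), np.int32(9))]
blue [(76, np.float64(306.0), np.float64(196.5), np.int32(301), np.int32(193), np.int32(11), np.int32(8))]
the job is handed in; nothing more can be done
[-0.30696744 -0.18645438 -0.90221501] None
```

The emergency stop latched in, twisted free and came back out, the blue reset was pressed fully in and let go, and the job is handed in; the last camera check shows the head and both buttons where they started, but no verdict came back.

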